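# Uncap the glaze can, give the pralines a puff, recap it

## Robot

A 7-joint arm with a two-finger parallel gripper is mounted at the origin on the work surface. World frame = base frame: x ahead of the robot, y to its left, z up, the work surface at z = 0. Lengths are in m, angles in rad, forces in N, time in s.
With the tool pointing down it reaches from about 0.35 to 0.9 m from the base axis. Payload 8.1 kg.
Tool frame: the origin (TCP) lies at the very end of the fingers, on their centre line; the grasp point (between the pads) lies 19 mm behind it; z points along the fingers, y is the line along which they close (so a half turn about z gives the same grasp; the last joint's range is limited). The gripper opens to 92 mm and grips with 3 to 60 N. Pads are 19 mm wide; open, the fingers measure 130 mm over their backs; the gripper's body (75 mm by 190 mm) begins 47 mm behind the grasp point.
Start: joints at [1.024, 0.434, 0.025, 1.573, -0.012, 1.134, -0.075], TCP at [0.268, -0.564, 0.227] pointing down, gripper open.
Joint ranges: [-2.62, 2.62], [-0.44, 2.09], [-1.27, 1.32], [0.08, 2.57], [-1.32, 4.46], [0.12, 2], [-2.74, 2.74]. Speed limits (rad/s): [2.22, 2.22, 3.01, 3.01, 3.14, 3.14, 3.14].

## Interface

Orientations are given as a rotation vector (axis times angle).
In Python, from cell import arm gives the robot as it stands.
- The arm moves only by the tool carry_out, never from a script. Its argument "commands" is a list of rows, each a list of 7 numbers: the opening, from 0 (shut) to 1 (fully open), then the shift along the tool's x, y, z each as a share of 0.025 m, from -1 to 1, then the turn, a rotation vector about the tool's x, y, z each as a share of 0.1 rad, from -1 to 1. A call has 1 to 8 rows; each row shifts and turns the commanded pose from where the row before left it, along the tool's axes as they then stand; what a row does not reach is not made up. A row lasts 1/10 s, in which the tool goes at most 50 mm and 8.59 degrees, less where a joint would pass 70% of its speed; a pose out of reach is approached as far as the arm can. A call with a number of a shift or a turn outside -1 to 1 is refused whole. A call with a gripper value outside its range is refused whole. The fingers move at their own pace and stop on an object; "squeeze" is the grip in N (left out, the last holds). Time passes only in rows, so rows that do not move let the fingers close. It gives the time, the measured TCP pose, the force, the opening and the grip force at its end, in the units of the state.
- arm.observe(): the state, without advancing time (a new reading comes with each control period).
- arm.get_image(name): name is "scene" or "top" or "wrist"; returns a dict with "pixels" (480x640x3 uint8, red, green, blue), "range_z" (480x640 float32, m along the optical axis (not along the pixel's ray), 0 where there is no reading), "mtx" (3x3 intrinsics, pixels), "R" (3x3) and "t" (3): a world point X has camera coordinates R X + t; the wrist camera has in their place "tool_from_camera" (4x4, takes a point from camera to tool coordinates, whose origin is the TCP and whose axes are the flange's). Camera axes: x right, y down, z forward; pixel columns grow to the right and rows downward; lengths in m; the calibration is good to about 2 mm. A picture is of the moment at which its call begins: read the wrist's pose just before it.
- arm.sign_off(): hands the job in; it is judged then, once.
The state is a dict: "clock": time; "joints": joint angles; "dq": joint speeds; "joint_efforts": joint torques, N m; "position": TCP position; "ee_rot": TCP orientation; "force": force on the tool from outside, world axes, zero at the start; "ft_torque": the same for the moment, N m; "width": opening from 0.0 (shut) to 1.0 (fully open); "gripper_force": force on a finger pad.
Only numpy, scipy, OpenCV 4.12 (cv2) and the standard library are available. Lean on these libraries where they do the work, as an engineer would, in place of code of your own. Each camera call takes 0.05 s, during which the arm holds its last target. There are 200 camera calls.

## Task

Glaze the pralines on the belt with the brown spray can: lift its loose brown cap off and stand it, open end down, on the round blue mat, let go of it, then press the can's nozzle all the way down and let it come back up. Then put the cap back on the same can so that it sits straight and fully down, and let go; set the cap down rather than dropping it, and leave the cream can with its cap, the bowl, the jar and the spatula as they are.

Things in the scene. Friction and masses are not known exactly. Their poses are not given: they have to be found in the camera images.
- can: Brown-banded spray can, 53 mm in diameter, clamped upright on a round dark foot (90 mm across) fixed to the table. Origin: centre of the foot's underside; z up; sprays along +x. Its flat top ledge, where the cap's rim rests, is 130 mm above the origin; on it a locating collar 41 mm in diameter, 6 mm high, then 34 mm up to 11 mm. It may be the left or the right of the two cans.
- cap: Loose brown round cap, a cup with its open end down: 52 mm outside diameter, 47 mm inside, 48 mm tall, walls 2.5 mm, top 4 mm thick, about 30 g. Origin: centre of its open lower rim; z points up towards its closed top. It starts on the brown can, its rim on the ledge, and hides the nozzle.
- nozzle (a joint): Travel of the brown can's sprung nozzle in m: 0 up, 0.006 all the way down. It takes about 2 N to start and 7 N at the bottom.
- nozzle_top (a point): Centre of the top face of the brown can's white round nozzle (20 mm in diameter), 161 mm above the can's origin when up; moves down with the nozzle.
- mat: Round light blue mat, 120 mm in diameter, 6 mm thick, fixed to the table. Origin: centre of its underside.
- other_can: Cream-banded spray can in its own foot, same shape as the brown one; leave alone.
- other_cap: Loose cream cap on the cream can, same shape as the brown cap; origin at the centre of its lower rim. Leave alone.
- bowl: White ceramic bowl, 84 mm across, 42 mm high, loose; origin at the centre of its underside. Leave alone.
- jar: Amber jar with brass-coloured lid, 52 mm across, 75 mm high, loose; origin at the centre of its underside. Leave alone.
- spatula: Spatula with wooden handle and red blade, 200 mm long, loose, lying on the table; leave alone.
Not all that is in view belongs to the job. What is shaped like the can but orange is not meant. There is more than one size of the cap; the job needs the smaller.

How it is judged:
By the outcome, as a careful person would: the job done as asked, in the order asked, and still so for the second after the job is handed in, with the robot touching nothing.
It also fails if it takes over 72 s, if anything falls off the work surface, if the arm or the gripper's body presses on something with over 40 N, if the wrist force passes 120 N, or if a joint passes its speed limit or range.

## Working session

There is one attempt and no reset: what is moved stays moved. The work goes in short steps, Python scripts to look and compute and a tool call to move; the robot and the scene stay as the last step left them, time stands still between calls to the robot, and variables do not carry over. Pictures are saved under pics/ and viewed, at most 10 in all, crops included, and the job is handed in when it is done.

Besides the shell and the picture viewer there is one more tool, called after ">>>" as a command line: name --pt "numbers of a row" for each row, then --argument value for the rest. carry_out: Moves the arm, as the interface text tells. Shift numbers are shares of 0.025 m and turn numbers shares of 0.1 rad, none past 1 either way. Its arguments: {"type":"object","properties":{"commands":{"type":"array"},"squeeze":{"type":"number"}},"required":["commands"]}

```bash
mkdir -p pics
cat > h.py <<'E'
import numpy as np, cv2
from cell import arm
from scipy.spatial.transform import Rotation as Ro
def cloud(im):
    z=im["range_z"]; v,u=np.mgrid[0:480,0:640]; K=im["mtx"]
    c=np.stack([(u-K[0,2])/K[0,0]*z,(v-K[1,2])/K[1,1]*z,z],-1)
    return (c-im["t"])@im["R"]
def ray(im,u,v,h):
    d=im["R"].T@np.linalg.inv(im["mtx"])@np.array([u,v,1.]); o=-im["R"].T@im["t"]
    return o+d*(h-o[2])/d[2]
E
python3 - <<'E'
from h import *
for n in("scene","top"):
    im=arm.get_image(n); cv2.imwrite(f"pics/{n}0.png",im["pixels"][...,::-1]); np.save(f"{n}.npy",im,allow_pickle=True)
s=arm.observe(); print(s["clock"],s["position"],s["ee_rot"],s["force"])
E
```

```text
0.1 [ 0.26815706 -0.56408087  0.22603373] [-3.06331416e+00 -6.91106554e-01  6.32562368e-04] [ 0.26958779  0.04576502 -0.02034362]
```

View pics/scene0.png

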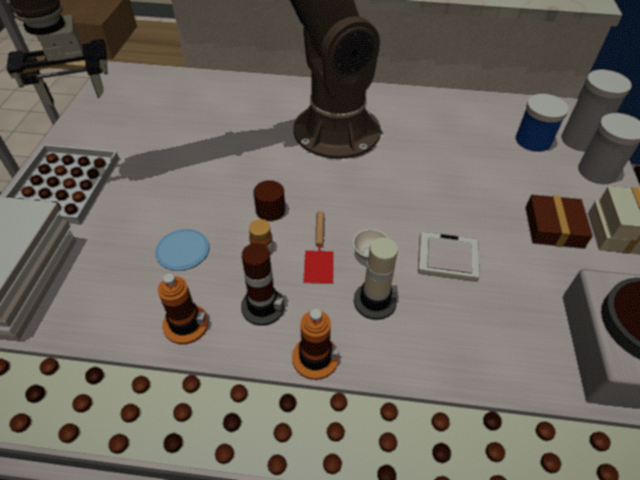

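View pics/top0.png

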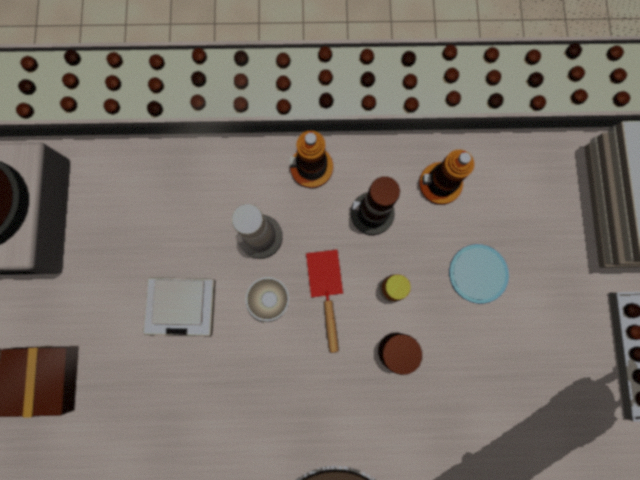

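The scene view shows the brown can with its cap at about (258,270) and the mat at (182,249). In the top view the brown cap's top is at (383,190) and the mat at (479,273). Orange cans stand at about (312,160) and (447,178), and the big brown cup at (401,353) is the decoy.

Run:
```python
from h import *
T=np.load("top.npy",allow_pickle=True).item(); S=np.load("scene.npy",allow_pickle=True).item()
P=cloud(T); 
def reg(P,u,v,r,lo,hi):
    m=np.zeros((480,640),bool); m[v-r:v+r,u-r:u+r]=1
    m&=(P[...,2]>lo)&(P[...,2]<hi); return m
def circ(P,m,n):
    q=np.argwhere(m)[:,::-1].astype(np.float32)
    (cx,cy),rr=cv2.minEnclosingCircle(q); z=np.median(P[m][:,2])
    print(n,len(q),"px",cx,cy,rr,"med",np.median(P[m],0),"mid",(P[m].min(0)+P[m].max(0))/2,"ext",np.ptp(P[m],0))
circ(P,reg(P,383,190,25,.165,.2),"captop")
hsv=cv2.cvtColor(T["pixels"],cv2.COLOR_RGB2HSV)
m=(hsv[...,0]>85)&(hsv[...,0]<105)&(hsv[...,1]>60)&reg(P,479,273,40,-.02,.05)
circ(P,m,"mat")
for n,u,v,lo,hi in(("creamcap",248,219,.165,.2),("or1",310,140,.14,.2),("or2",463,158,.14,.2),("jar",397,288,.06,.1),("bigcap",401,353,.03,.1),("bowl",267,300,.025,.06)):
    circ(P,reg(P,u,v,28,lo,hi),n)
Q=cloud(S); circ(Q,reg(Q,257,252,18,.168,.19),"captop scene")
hs=cv2.cvtColor(S["pixels"],cv2.COLOR_RGB2HSV)
circ(Q,(hs[...,0]>85)&(hs[...,0]<110)&(hs[...,1]>60)&reg(Q,182,249,35,-.02,.05),"mat scene")
w=arm.get_image("wrist"); print(w["tool_from_camera"],w["mtx"])
R=Ro.from_rotvec(arm.observe()["ee_rot"]); print(R.as_matrix())
```

```text
captop 766 px 384.4537353515625 191.39678955078125 15.890752792358398 med [ 0.61090138 -0.08863181  0.17771155] mid [ 0.61245736 -0.08924504  0.17361826] ext [0.05022088 0.05073483 0.01603491]
mat 688 px 478.5 273.5 29.908292770385742 med [ 0.48244141 -0.30669072  0.00556671] mid [ 0.4854759  -0.29748152  0.00542702] ext [0.11524688 0.11700385 0.00936991]
creamcap 781 px 247.5 219.5 15.953156471252441 med [0.56815633 0.13775751 0.17789337] mid [0.56882519 0.13875935 0.17354145] ext [0.05008675 0.05067886 0.01661427]
or1 233 px 310.5 141.5 9.513249397277832 med [0.7104416  0.03350844 0.15126319] mid [0.7117585  0.03399092 0.15197509] ext [0.02951129 0.03203939 0.0239071 ]
or2 233 px 461.8050842285156 160.11863708496094 9.662257194519043 med [ 0.67066715 -0.2315722   0.15323675] mid [ 0.67418194 -0.2333031   0.15183753] ext [0.03099327 0.03067757 0.02345675]
jar 516 px 397.756103515625 286.5853576660156 13.015555381774902 med [ 0.45870839 -0.1213089   0.0746839 ] mid [ 0.45876675 -0.12194204  0.07061619] ext [0.04590922 0.04498657 0.01703358]
bigcap 1400 px 400.8407897949219 353.747863
[... 554 characters left out ...]
.0 250.0 26.925922393798828 med [ 0.48709054 -0.29744651  0.00688868] mid [ 0.48416726 -0.2982838   0.00624272] ext [0.1202547  0.11769692 0.01049324]
[[ 6.72102707e-04 -9.65529028e-01 -2.60294533e-01  7.15647402e-02]
 [ 9.99999773e-01  6.61551374e-04  1.28145216e-04 -1.33001368e-03]
 [ 4.84702804e-05 -2.60294560e-01  9.65529254e-01 -1.57708958e-01]
 [ 0.00000000e+00  0.00000000e+00  0.00000000e+00  1.00000000e+00]] [[410.20960279   0.         318.78827543]
 [  0.         410.20960279 246.71013639]
 [  0.           0.           1.        ]]
[[ 9.03156348e-01  4.29311337e-01 -6.21721545e-04]
 [ 4.29311774e-01 -9.03155730e-01  1.06235132e-03]
 [-1.05431908e-04 -1.22638172e-03 -9.99999242e-01]]
```

>>> carry_out --pt "1 0.4 -0.4 -0.5 0 0 0" --pt "1 0.78 -0.7 -0.5 0 0 0" --pt "1 0.78 -0.7 -0.5 0 0 0" --pt "1 0.78 -0.7 -0.5 0 0 0" --pt "1 0.78 -0.7 -0.4 0 0 0" --pt "1 0.78 -0.7 0 0 0 0" --pt "1 0.78 -0.7 0 0 0 0" --pt "1 0.78 -0.7 0 0 0 0" --squeeze 12

```text
clock: 0.95
position: [0.3444, -0.3799, 0.2878]
ee_rot: [3.064, 0.692, 0.001]
force: [-0.4, 0.2, -0.5]
width: 0.998
gripper_force: 0.0
```

>>> carry_out --pt "1 0.78 -0.7 0 0 0 0" --pt "1 0.78 -0.7 0 0 0 0" --pt "1 0.78 -0.7 0 0 0 0" --pt "1 0.78 -0.7 0 0 0 0" --pt "1 0.78 -0.7 0 0 0 0" --pt "1 0.78 -0.7 0 0 0 0" --pt "1 0.78 -0.7 0 0 0 0" --pt "1 0.4 -0.4 0 0 0 0"

```text
clock: 1.75
position: [0.4198, -0.1962, 0.2876]
ee_rot: [3.063, 0.696, 0.002]
force: [0.9, -0.8, -0.1]
width: 0.999
gripper_force: 0.0
```

```bash
cat >> h.py <<'E'
def go(x,y,z):
    s=arm.observe(); R=Ro.from_rotvec(s["ee_rot"]).as_matrix(); d=R.T@(np.array([x,y,z])-s["position"])
    print("t",round(s["clock"],2),"pos",s["position"].round(4),"w",round(s["width"],3),"F",np.round(s["force"],1),"g",np.round(s["gripper_force"],1),"tilt",R[:,2].round(4),"| shares",(d/.025).round(2))
def wcloud():
    s=arm.observe(); im=arm.get_image("wrist"); R=Ro.from_rotvec(s["ee_rot"]).as_matrix(); M=im["tool_from_camera"]
    im=dict(im); A=R@M[:3,:3]; b=R@M[:3,3]+s["position"]; im["R"]=A.T; im["t"]=-A.T@b
    return im,cloud(im)
E
python3 - <<'E'
from h import *
import time
go(.6115,-.089,.148)
im,P=wcloud(); cv2.imwrite("pics/w1.png",im["pixels"][...,::-1])
m=(abs(P[...,2]-.178)<.006)&(np.hypot(P[...,0]-.611,P[...,1]+.089)<.06)&(im["range_z"]>0)
q=np.argwhere(m)[:,::-1].astype(np.float32); print(len(q),(P[m].min(0)+P[m].max(0))/2,np.ptp(P[m],0),np.median(P[m],0))
(c,r)=cv2.minEnclosingCircle(q); print(c,r,ray(im,*c,.178))
E
```

```text
t 1.75 pos [ 0.4198 -0.1962  0.2876] w 0.999 F [ 0.9 -0.8 -0.1] g 0.0 tilt [ 0.001  0.    -1.   ] | shares [ 8.76 -0.55  5.59]Traceback (most recent call last):
  File "<stdin>", line 6, in <module>
    return umr_minimum(a, axis, None, out, keepdims, initial, where)
ValueError: zero-size array to reduction operation minimum which has no identity
```

View pics/w1.png

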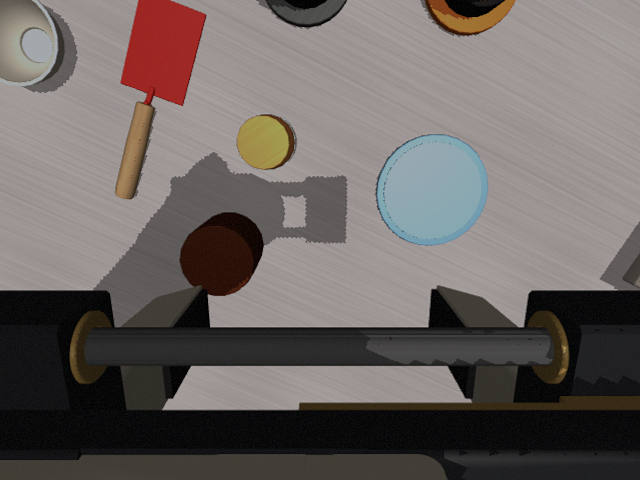

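The wrist view shows the mat at (432,190), the jar at (265,142) and the decoy cap at (222,255); I stopped short of the can, so I move on along tool x.

>>> carry_out --pt "1 0.5 0 0 0 0 0" --pt "1 0.9 -0.1 0 0 0 0" --pt "1 0.9 -0.1 0 0 0 0" --pt "1 0.9 -0.1 0 0 0 0" --pt "1 0.9 -0.1 0 0 0 0" --pt "1 0.9 -0.1 0 0 0 0" --pt "1 0.5 -0.05 0 0 0 0" --pt "1 0 0 0 0 0 0"

```text
clock: 2.6
position: [0.5386, -0.1271, 0.2865]
ee_rot: [-3.064, -0.693, -0.0]
force: [0.1, 0.9, -0.6]
width: 1.003
gripper_force: 0.0
```

```bash
cat >> h.py <<'E'
def disc(x,y,z,rad=.06,name=None):
    im,P=wcloud()
    if name: cv2.imwrite(f"pics/{name}.png",im["pixels"][...,::-1])
    m=(abs(P[...,2]-z)<.006)&(np.hypot(P[...,0]-x,P[...,1]-y)<rad)&(im["range_z"]>0)
    if m.sum()<20: print("none"); return
    q=np.argwhere(m)[:,::-1].astype(np.float32); h=np.median(P[m][:,2]); (c,r)=cv2.minEnclosingCircle(q)
    print(len(q),"mid",((P[m].min(0)+P[m].max(0))/2).round(4),"ext",np.ptp(P[m],0).round(4),"h",h.round(4),"px",c,r,"ray",ray(im,*c,z).round(4))
E
python3 - <<'E'
from h import *
disc(.611,-.089,.178,name="w2")
go(.6115,-.089,.148)
E
```

```text
5390 mid [ 0.612  -0.0889  0.1761] ext [0.0506 0.0507 0.0077] h 0.1777 px (315.6228332519531, 116.45603942871094) 42.61042022705078 ray [ 0.6123 -0.0882  0.178 ]
t 2.65 pos [ 0.5375 -0.1281  0.2865] w 1.0 F [-0.1 -0.3  0.4] g 0.0 tilt [-7.e-04 -1.e-04 -1.e+00] | shares [ 3.35 -0.14  5.54]
```

>>> carry_out --pt "1 0.8 -0.05 0 0 0 0" --pt "1 0.9 -0.05 0 0 0 0" --pt "1 0.9 -0.05 0.4 0 0 0" --pt "1 0.77 0 0.6 0 0 0" --pt "1 0 0 0.8 0 0 0" --pt "1 0 0 0.8 0 0 0" --pt "1 0 0 0 0 0 0" --pt "1 0 0 0 0 0 0"

```text
clock: 3.45
position: [0.6114, -0.0895, 0.2222]
ee_rot: [3.065, 0.689, -0.001]
force: [0.2, -0.4, -0.2]
width: 1.0
gripper_force: 0.0
```

Run:
```python
from h import *
go(.612,-.0888,.148)
```

```text
t 3.45 pos [ 0.6114 -0.0895  0.2222] w 1.0 F [ 0.2 -0.4 -0.2] g 0.0 tilt [-5.e-04 -6.e-04 -1.e+00] | shares [ 0.04 -0.02  2.97]
```

>>> carry_out --pt "1 0.03 -0.02 0.5 0 0 0" --pt "1 0 0 0.7 0 0 0" --pt "1 0 0 0.7 0 0 0" --pt "1 0 0 0.6 0 0 0" --pt "1 0 0 0.45 0 0 0" --pt "1 0 0 0 0 0 0" --pt "0.75 0 0 0 0 0 0" --pt "0.65 0 0 0 0 0 0"

```text
clock: 4.25
position: [0.6131, -0.0876, 0.1489]
ee_rot: [3.064, 0.691, 0.002]
force: [-0.5, -0.3, -0.5]
width: 0.874
gripper_force: 0.0
```

>>> carry_out --pt "0.5 0 0 0 0 0 0" --pt "0.45 0 0 0 0 0 0" --pt "0.45 0 0 0 0 0 0" --pt "0.45 0 0 0 0 0 0" --pt "0.45 0 0 0 0 0 0"

```text
clock: 4.75
position: [0.6126, -0.0876, 0.1482]
ee_rot: [3.064, 0.691, 0.001]
force: [-0.7, -0.3, 1.9]
width: 0.555
gripper_force: 12.0
```

Run:
```python
from h import *
go(.612,-.0888,.148)
```

```text
t 4.75 pos [ 0.6126 -0.0876  0.1482] w 0.555 F [-0.7 -0.3  1.9] g 12.0 tilt [ 4.e-04 -1.e-04 -1.e+00] | shares [-0.04  0.03  0.01]
```

>>> carry_out --pt "0.45 0 0 -0.2 0 0 0" --pt "0.45 0 0 -0.3 0 0 0" --pt "0.45 0 0 -0.5 0 0 0" --pt "0.45 0 0 -0.6 0 0 0" --pt "0.45 0 0 -0.6 0 0 0" --pt "0.45 0 0 -0.6 0 0 0" --pt "0.45 0 0 -0.4 0 0 0" --pt "0.45 0 0 0 0 0 0"

```text
clock: 5.55
position: [0.6134, -0.0875, 0.2302]
ee_rot: [3.064, 0.691, 0.005]
force: [0.0, 0.1, -0.6]
width: 0.557
gripper_force: 12.0
```

Run:
```python
from h import *
im,P=wcloud(); s=arm.get_image("scene")
cv2.imwrite("pics/a.png",np.hstack([im["pixels"][60:420,120:520],s["pixels"][150:390,100:400].repeat(1,0)[:240].copy() if 0 else cv2.resize(s["pixels"][150:390,120:387],(400,360))])[...,::-1])
go(.485,-.298,.2)
```

```text
t 5.65 pos [ 0.6123 -0.0876  0.228 ] w 0.558 F [-0.  -0.4 -0.9] g 12.0 tilt [ 0.e+00 -1.e-04 -1.e+00] | shares [-8.21  5.42  1.12]
```

View pics/a.png

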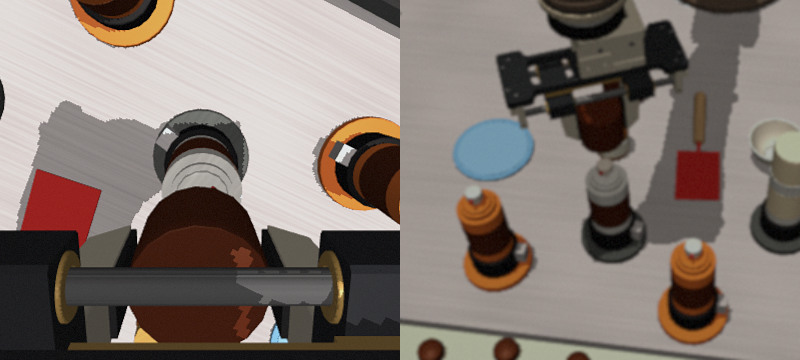

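The cap is held level in the gripper (wrist crop at about (200,260)), and the can's nozzle shows uncovered at about (604,165) in the right half. Now to the mat.

>>> carry_out --pt "0.45 -0.41 0.27 0 0 0 0" --pt "0.45 -0.8 0.53 0 0 0 0" --pt "0.45 -0.8 0.53 0 0 0 0" --pt "0.45 -0.8 0.53 0 0 0 0" --pt "0.45 -0.8 0.53 0 0 0 0" --pt "0.45 -0.8 0.53 0 0 0 0" --pt "0.45 -0.8 0.53 0 0 0 0" --pt "0.45 -0.8 0.53 0 0 0 0"

```text
clock: 6.45
position: [0.5177, -0.2435, 0.2272]
ee_rot: [-3.064, -0.69, 0.002]
force: [0.9, -0.5, 0.2]
width: 0.56
gripper_force: 12.0
```

>>> carry_out --pt "0.45 -0.8 0.53 0 0 0 0" --pt "0.45 -0.8 0.53 0 0 0 0" --pt "0.45 -0.6 0.4 0 0 0 0" --pt "0.45 0 0 0.6 0 0 0" --pt "0.45 0 0 0.8 0 0 0" --pt "0.45 0 0 0.8 0 0 0" --pt "0.45 0 0 0.8 0 0 0" --pt "0.45 0 0 0 0 0 0"

```text
clock: 7.25
position: [0.4826, -0.2983, 0.1499]
ee_rot: [-3.061, -0.689, 0.008]
force: [-0.4, 0.7, -0.9]
width: 0.561
gripper_force: 12.0
```

Run:
```python
from h import *
disc(.485,-.298,.006,.08)
go(.485,-.298,.0245)
```

```text
18264 mid [ 0.4867 -0.2981  0.0043] ext [0.1564 0.1595 0.0086] h 0.0057 px (322.5538635253906, 222.36578369140625) 104.70563507080078 ray [ 0.4907 -0.2953  0.006 ]
t 7.3 pos [ 0.4836 -0.2986  0.1516] w 0.555 F [ 0.3  0.1 -0.3] g 12.0 tilt [-0.0035  0.0015 -1.    ] | shares [0.07 0.02 5.08]
```

>>> carry_out --pt "0.45 0.05 0 0.5 0 0 0" --pt "0.45 0 0 0.9 0 0 0" --pt "0.45 0 0 0.9 0 0 0" --pt "0.45 0 0 0.9 0 0 0" --pt "0.45 0 0 0.9 0 0 0" --pt "0.45 0 0 0.5 0 0 0" --pt "0.45 0 0 0.2 0 0 0" --pt "0.45 0 0 0 0 0 0"

```text
clock: 8.1
position: [0.4867, -0.298, 0.0329]
ee_rot: [-3.064, -0.691, 0.0]
force: [0.8, 0.3, -0.3]
width: 0.556
gripper_force: 12.0
```

Run:
```python
from h import *
go(.485,-.298,.0245)
```

```text
t 8.1 pos [ 0.4867 -0.298   0.0329] w 0.556 F [ 0.8  0.3 -0.3] g 12.0 tilt [-1.e-04  1.e-04 -1.e+00] | shares [-0.06 -0.03  0.34]
```

>>> carry_out --pt "0.45 0 0 0.1 0 0 0" --pt "0.45 0 0 0.08 0 0 0" --pt "0.45 0 0 0.05 0 0 0" --pt "0.45 0 0 0.04 0 0 0" --pt "0.45 0 0 0 0 0 0"

```text
clock: 8.6
position: [0.4866, -0.298, 0.0263]
ee_rot: [3.064, 0.691, 0.0]
force: [-0.1, -0.9, -0.8]
width: 0.555
gripper_force: 12.0
```

>>> carry_out --pt "0.45 0 0 0.04 0 0 0" --pt "0.45 0 0 0.04 0 0 0" --pt "0.45 0 0 0 0 0 0"

```text
clock: 8.9
position: [0.4866, -0.298, 0.0242]
ee_rot: [3.065, 0.691, 0.0]
force: [0.4, -0.9, -0.2]
width: 0.557
gripper_force: 12.0
```

>>> carry_out --pt "0.45 0 0 0.04 0 0 0" --pt "0.45 0 0 0 0 0 0" --pt "0.45 0 0 0 0 0 0"

```text
clock: 9.2
position: [0.4866, -0.298, 0.024]
ee_rot: [3.064, 0.691, 0.0]
force: [-2.2, 1.5, 9.6]
width: 0.556
gripper_force: 12.0
```

Contact. Release gently, retreat and check.

>>> carry_out --pt "0.6 0 0 0 0 0 0" --pt "0.75 0 0 0 0 0 0" --pt "0.9 0 0 0 0 0 0" --pt "1 0 0 0 0 0 0" --pt "1 0 0 -0.3 0 0 0" --pt "1 0 0 -0.8 0 0 0" --pt "1 0 0 -0.9 0 0 0" --pt "1 0 0 -0.9 0 0 0"

```text
clock: 10.0
position: [0.4865, -0.2979, 0.0969]
ee_rot: [-3.064, -0.691, 0.0]
force: [0.1, 0.2, -0.1]
width: 1.002
gripper_force: 0.0
```

>>> carry_out --pt "1 0 0 -0.9 0 0 0" --pt "1 0 0 -0.9 0 0 0" --pt "1 0 0 -0.9 0 0 0" --pt "1 0 0 -0.9 0 0 0" --pt "1 0 0 -0.9 0 0 0" --pt "1 0 0 -0.5 0 0 0" --pt "1 -0.8 0 0 0 0 0" --pt "1 -0.8 0 0 0 0 0"

```text
clock: 10.8
position: [0.4504, -0.315, 0.2211]
ee_rot: [3.064, 0.693, 0.001]
force: [-0.0, -1.4, -0.0]
width: 1.001
gripper_force: 0.0
```

Run:
```python
from h import *
disc(.4866,-.298,.054,name="w4")
go(.612,-.0885,.2)
T=arm.get_image("top"); P=cloud(T)
for z,c in((.054,(.4866,-.298)),(.161,(.612,-.0885))):
    m=(abs(P[...,2]-z)<.006)&(np.hypot(P[...,0]-c[0],P[...,1]-c[1])<.04); print(m.sum(), np.median(P[m],0) if m.any() else 0)
```

```text
3267 mid [ 0.4852 -0.2969  0.0521] ext [0.0505 0.0514 0.0081] h 0.0537 px (318.5, 178.0) 32.500099182128906 ray [ 0.4858 -0.2964  0.054 ]
t 10.85 pos [ 0.4465 -0.3174  0.2207] w 1.0 F [-3.3 -1.6 -0.5] g 0.0 tilt [-0.0024 -0.0011 -1.    ] | shares [ 9.9  -5.45  0.8 ]
581 [ 0.4854419  -0.29659584  0.05353012]
111 [ 0.61273267 -0.08918635  0.16093998]
```

>>> carry_out --pt "0.5 0.4 -0.2 0 0 0 0" --pt "0.2 0.8 -0.44 0 0 0 0" --pt "0 0.8 -0.44 0 0 0 0" --pt "0 0.8 -0.44 0 0 0 0" --pt "0 0.8 -0.44 0 0 0 0" --pt "0 0.8 -0.44 0 0 0 0" --pt "0 0.8 -0.44 0 0 0 0" --pt "0 0.8 -0.44 0 0 0 0"

```text
clock: 11.7
position: [0.5522, -0.1737, 0.2206]
ee_rot: [-3.063, -0.694, -0.001]
force: [0.5, 0.2, 0.6]
width: 0.351
gripper_force: 0.0
```

>>> carry_out --pt "0 0.8 -0.44 0 0 0 0" --pt "0 0.6 -0.35 0 0 0 0" --pt "0 0 0 0 0 0 0" --pt "0 0 0 0 0 0 0"

```text
clock: 12.1
position: [0.5739, -0.1433, 0.2205]
ee_rot: [-3.064, -0.693, 0.001]
force: [-0.2, -0.9, -0.4]
width: 0.021
gripper_force: 0.0
```

Run:
```python
from h import *
disc(.6127,-.0888,.161,.03,name="w5")
go(.6125,-.0887,.161)
```

```text
1193 mid [ 0.6136 -0.0888  0.159 ] ext [0.0223 0.0194 0.0076] h 0.1606 px (259.8538513183594, 160.0076904296875) 21.54625701904297 ray [ 0.614  -0.0889  0.161 ]
t 12.15 pos [ 0.5736 -0.1443  0.2205] w 0.009 F [ 0.4 -0.  -0.7] g 0.0 tilt [-6.e-04 -5.e-04 -1.e+00] | shares [ 2.36 -1.34  2.38]
```

>>> carry_out --pt "0 0.6 -0.34 0 0 0 0" --pt "0 0.7 -0.4 0 0 0 0" --pt "0 0.7 -0.4 0 0 0 0" --pt "0 0.38 -0.2 0.5 0 0 0" --pt "0 0 0 0.7 0 0 0" --pt "0 0 0 0.6 0 0 0" --pt "0 0 0 0.2 0 0 0" --pt "0 0 0 0 0 0 0"

```text
clock: 12.95
position: [0.6125, -0.0884, 0.1695]
ee_rot: [-3.064, -0.69, 0.003]
force: [-1.0, -0.4, 0.5]
width: 0.011
gripper_force: 0.0
```

Run:
```python
from h import *
go(.6128,-.0888,.161)
```

```text
t 12.95 pos [ 0.6125 -0.0884  0.1695] w 0.011 F [-1.  -0.4  0.5] g 0.0 tilt [-0.0021 -0.     -1.    ] | shares [0.01 0.02 0.34]
```

>>> carry_out --pt "0 0 0 0.15 0 0 0" --pt "0 0 0 0.15 0 0 0" --pt "0 0 0 0.1 0 0 0" --pt "0 0 0 0.08 0 0 0" --pt "0 0 0 0 0 0 0" --pt "0 0 0 0 0 0 0"

```text
clock: 13.55
position: [0.6134, -0.0882, 0.1592]
ee_rot: [3.064, 0.691, 0.001]
force: [-1.0, -0.3, 2.8]
width: 0.007
gripper_force: 1.9
```

>>> carry_out --pt "0 0 0 0.06 0 0 0" --pt "0 0 0 0.04 0 0 0" --pt "0 0 0 0 0 0 0" --pt "0 0 0 0 0 0 0"

```text
clock: 13.95
position: [0.6134, -0.0882, 0.1566]
ee_rot: [3.064, 0.691, 0.001]
force: [-1.8, -0.3, 6.1]
width: 0.004
gripper_force: 3.0
```

>>> carry_out --pt "0 0 0 0.04 0 0 0" --pt "0 0 0 0.03 0 0 0" --pt "0 0 0 0 0 0 0" --pt "0 0 0 0 0 0 0"

```text
clock: 14.35
position: [0.6135, -0.0882, 0.1553]
ee_rot: [3.064, 0.691, 0.001]
force: [-2.3, -0.8, 9.6]
width: 0.008
gripper_force: 5.0
```

>>> carry_out --pt "0 0 0 0.04 0 0 0" --pt "0 0 0 0 0 0 0" --pt "0 0 0 0 0 0 0" --pt "0 0 0 0 0 0 0"

```text
clock: 14.75
position: [0.6135, -0.0881, 0.1551]
ee_rot: [3.064, 0.691, 0.002]
force: [-4.6, -0.7, 16.8]
width: 0.005
gripper_force: 8.5
```

Bottomed out: the force climbs while the position stays. I retract and head back towards the mat.

>>> carry_out --pt "0 0 0 -0.2 0 0 0" --pt "0 0 0 -0.4 0 0 0" --pt "0 0 0 -0.6 0 0 0" --pt "0 0 0 -0.8 0 0 0" --pt "0 0 0 -0.6 0 0 0" --pt "0.3 -0.6 0.34 0 0 0 0" --pt "0.6 -0.7 0.4 0 0 0 0" --pt "0.9 -0.8 0.44 0 0 0 0"

```text
clock: 15.55
position: [0.5769, -0.1384, 0.2174]
ee_rot: [-3.064, -0.692, 0.002]
force: [-0.4, 0.2, 0.1]
width: 0.22
gripper_force: 0.0
```

Run:
```python
from h import *
disc(.6127,-.0888,.161,.03)
T=arm.get_image("top"); P=cloud(T)
m=(abs(P[...,2]-.161)<.006)&(np.hypot(P[...,0]-.6127,P[...,1]+.0885)<.012); print(m.sum(), np.median(P[m],0) if m.any() else 0)
go(.4863,-.2973,.2)
```

```text
1204 mid [ 0.6135 -0.0888  0.159 ] ext [0.0223 0.0193 0.0079] h 0.1606 px (266.0, 170.0) 21.633407592773438 ray [ 0.614  -0.0892  0.161 ]
0 0
t 15.65 pos [ 0.5753 -0.1421  0.2173] w 0.304 F [-0.9  0.6  0.1] g 0.0 tilt [-0.0031 -0.0023 -1.    ] | shares [-5.86  4.11  0.72]
```

>>> carry_out --pt "1 -0.5 0.34 0 0 0 0" --pt "1 -0.8 0.56 0 0 0 0" --pt "1 -0.8 0.56 0 0 0 0" --pt "1 -0.8 0.56 0 0 0 0" --pt "1 -0.8 0.56 0 0 0 0" --pt "1 -0.8 0.56 0 0 0 0" --pt "1 -0.8 0.56 0 0 0 0" --pt "1 -0.5 0.36 0 0 0 0"

```text
clock: 16.45
position: [0.4892, -0.2933, 0.218]
ee_rot: [3.065, 0.689, -0.002]
force: [-0.0, -1.1, 0.3]
width: 0.985
gripper_force: 0.0
```

>>> carry_out --pt "1 0 0 0.5 0 0 0" --pt "1 0 0 0.8 0 0 0" --pt "1 0 0 0.8 0 0 0" --pt "1 0 0 0.9 0 0 0" --pt "1 0 0 0.8 0 0 0" --pt "1 0 0 0 0 0 0"

```text
clock: 17.05
position: [0.4896, -0.2888, 0.1201]
ee_rot: [-3.06, -0.693, 0.006]
force: [-0.2, -0.2, 0.7]
width: 0.999
gripper_force: 0.0
```

Run:
```python
from h import *
go(.4866,-.2975,.0245)
```

```text
t 17.05 pos [ 0.4896 -0.2888  0.1201] w 0.999 F [-0.2 -0.2  0.7] g 0.0 tilt [-0.0047  0.0034 -1.    ] | shares [-0.25  0.28  3.82]
```

>>> carry_out --pt "1 -0.25 0.28 0 0 0 0" --pt "1 0 0 0.5 0 0 0" --pt "1 0 0 0 0 0 0" --pt "1 0 0 0 0 0 0" --pt "1 0 0 0 0 0 0"

```text
clock: 17.55
position: [0.4887, -0.3001, 0.1114]
ee_rot: [3.064, 0.691, 0.001]
force: [-0.3, -0.5, 0.4]
width: 0.998
gripper_force: 0.0
```

Run:
```python
from h import *
go(.4866,-.2975,.0245)
```

```text
t 17.55 pos [ 0.4887 -0.3001  0.1114] w 0.998 F [-0.3 -0.5  0.4] g 0.0 tilt [ 7.e-04 -2.e-04 -1.e+00] | shares [-0.03 -0.13  3.48]
```

>>> carry_out --pt "1 -0.03 -0.13 0.4 0 0 0" --pt "1 0 0 0.8 0 0 0" --pt "1 0 0 0.9 0 0 0" --pt "1 0 0 0.7 0 0 0" --pt "1 0 0 0.4 0 0 0" --pt "1 0 0 0.2 0 0 0" --pt "1 0 0 0 0 0 0" --pt "1 0 0 0 0 0 0"

```text
clock: 18.35
position: [0.4868, -0.2977, 0.0266]
ee_rot: [3.064, 0.691, 0.001]
force: [-0.1, -0.3, -0.8]
width: 1.002
gripper_force: 0.0
```

Run:
```python
from h import *
go(.4866,-.2975,.0245)
```

```text
t 18.35 pos [ 0.4868 -0.2977  0.0266] w 1.002 F [-0.1 -0.3 -0.8] g 0.0 tilt [ 9.e-04 -5.e-04 -1.e+00] | shares [-0.01 -0.01  0.08]
```

>>> carry_out --pt "0.75 0 0 0.04 0 0 0" --pt "0.6 0 0 0 0 0 0" --pt "0.45 0 0 0 0 0 0" --pt "0.45 0 0 0 0 0 0" --pt "0.45 0 0 0 0 0 0" --pt "0.45 0 0 0 0 0 0" --pt "0.45 0 0 0 0 0 0"

```text
clock: 19.05
position: [0.4864, -0.2976, 0.025]
ee_rot: [3.065, 0.691, 0.0]
force: [0.3, 1.4, 0.2]
width: 0.561
gripper_force: 12.0
```

>>> carry_out --pt "0.45 0 0 -0.2 0 0 0" --pt "0.45 0 0 -0.5 0 0 0" --pt "0.45 0 0 -0.8 0 0 0" --pt "0.45 0 0 -0.9 0 0 0" --pt "0.45 0 0 -0.9 0 0 0" --pt "0.45 0 0 -0.9 0 0 0" --pt "0.45 0 0 -0.9 0 0 0" --pt "0.45 0 0 -0.9 0 0 0"

```text
clock: 19.85
position: [0.4863, -0.2975, 0.1771]
ee_rot: [3.064, 0.691, 0.001]
force: [-0.2, -1.0, 0.3]
width: 0.562
gripper_force: 12.0
```

>>> carry_out --pt "0.45 0 0 -0.9 0 0 0" --pt "0.45 0 0 -0.9 0 0 0" --pt "0.45 0 0 -0.5 0 0 0" --pt "0.45 0 0 -0.2 0 0 0" --pt "0.45 0 0 0 0 0 0" --pt "0.45 0 0 0 0 0 0"

```text
clock: 20.45
position: [0.4858, -0.2973, 0.2366]
ee_rot: [-3.064, -0.691, 0.002]
force: [0.1, -0.9, -0.1]
width: 0.559
gripper_force: 12.0
```

Run:
```python
from h import *
go(.613,-.0883,.22)
T=arm.get_image("top"); P=cloud(T)
im,Q=wcloud()
p=arm.observe()["position"]
for n,A in(("top",P),("wrist",Q)):
    m=(abs(A[...,2]-(p[2]+.0275))<.004)&(np.hypot(A[...,0]-p[0],A[...,1]-p[1])<.03); print(n,m.sum(), np.median(A[m],0) if m.any() else 0, (A[m].min(0)+A[m].max(0))/2 if m.any() else 0)
```

```text
t 20.45 pos [ 0.4858 -0.2973  0.2366] w 0.559 F [ 0.1 -0.9 -0.1] g 12.0 tilt [-1.3e-03  6.0e-04 -1.0e+00] | shares [ 8.18 -5.37  0.66]
top 0 0 0
wrist 9376 [ 0.49008536 -0.29442909  0.26494001] [ 0.48459364 -0.29497141  0.26380091]
```

>>> carry_out --pt "0.45 0.4 -0.27 0 0 0 0" --pt "0.45 0.8 -0.53 0 0 0 0" --pt "0.45 0.8 -0.53 0 0 0 0" --pt "0.45 0.8 -0.53 0 0 0 0" --pt "0.45 0.8 -0.53 0 0 0 0" --pt "0.45 0.8 -0.53 0 0 0 0" --pt "0.45 0.8 -0.53 0 0 0 0" --pt "0.45 0.8 -0.53 0 0 0 0"

```text
clock: 21.35
position: [0.5796, -0.1412, 0.237]
ee_rot: [-3.064, -0.692, 0.001]
force: [-0.4, -1.2, -0.8]
width: 0.554
gripper_force: 12.0
```

>>> carry_out --pt "0.45 0.8 -0.53 0 0 0 0" --pt "0.45 0.8 -0.53 0 0 0 0" --pt "0.45 0.58 -0.33 0 0 0 0" --pt "0.45 0 0 0 0 0 0" --pt "0.45 0 0 0 0 0 0" --pt "0.45 0 0 0 0 0 0" --pt "0.45 0 0 0 0 0 0"

```text
clock: 22.05
position: [0.613, -0.09, 0.2375]
ee_rot: [3.065, 0.688, -0.001]
force: [-0.1, 0.0, 0.1]
width: 0.555
gripper_force: 12.0
```

Run:
```python
from h import *
go(.6128,-.0878,.149)
```

```text
t 22.05 pos [ 0.613  -0.09    0.2375] w 0.555 F [-0.1  0.   0.1] g 12.0 tilt [-2.e-04 -7.e-04 -1.e+00] | shares [ 0.03 -0.08  3.54]
```

>>> carry_out --pt "0.45 0.03 -0.08 0.3 0 0 0" --pt "0.45 0 0 0.5 0 0 0" --pt "0.45 0 0 0.5 0 0 0" --pt "0.45 0 0 0.5 0 0 0" --pt "0.45 0 0 0.2 0 0 0" --pt "0.45 0 0 0 0 0 0" --pt "0.45 0 0 0 0 0 0"

```text
clock: 22.75
position: [0.6134, -0.0863, 0.1876]
ee_rot: [-3.065, -0.691, -0.0]
force: [-0.8, -0.5, -0.3]
width: 0.558
gripper_force: 12.0
```

Run:
```python
from h import *
go(.6128,-.0878,.149)
```

```text
t 22.75 pos [ 0.6134 -0.0863  0.1876] w 0.558 F [-0.8 -0.5 -0.3] g 12.0 tilt [ 1.e-04  0.e+00 -1.e+00] | shares [-0.05  0.04  1.54]
```

>>> carry_out --pt "0.45 -0.05 0.04 0.2 0 0 0" --pt "0.45 0 0 0.3 0 0 0" --pt "0.45 0 0 0.3 0 0 0" --pt "0.45 0 0 0.3 0 0 0" --pt "0.45 0 0 0.2 0 0 0" --pt "0.45 0 0 0 0 0 0" --pt "0.45 0 0 0 0 0 0"

```text
clock: 23.45
position: [0.6125, -0.0878, 0.1549]
ee_rot: [-3.064, -0.691, 0.0]
force: [-0.2, -0.6, 0.9]
width: 0.554
gripper_force: 12.0
```

>>> carry_out --pt "0.45 0 0 0.08 0 0 0" --pt "0.45 0 0 0.04 0 0 0" --pt "0.45 0 0 0 0 0 0"

```text
clock: 23.75
position: [0.6125, -0.0878, 0.1519]
ee_rot: [3.065, 0.691, -0.0]
force: [-0.5, 0.9, -0.3]
width: 0.556
gripper_force: 12.0
```

>>> carry_out --pt "0.45 0 0 0.06 0 0 0" --pt "0.45 0 0 0.03 0 0 0" --pt "0.45 0 0 0 0 0 0"

```text
clock: 24.05
position: [0.6125, -0.0878, 0.1496]
ee_rot: [-3.065, -0.691, 0.0]
force: [-0.4, -0.1, -0.1]
width: 0.557
gripper_force: 12.0
```

>>> carry_out --pt "0.45 0 0 0.03 0 0 0" --pt "0.45 0 0 0 0 0 0" --pt "0.45 0 0 0 0 0 0"

```text
clock: 24.35
position: [0.6126, -0.0878, 0.1491]
ee_rot: [3.064, 0.691, 0.0]
force: [0.1, 0.6, 0.5]
width: 0.558
gripper_force: 12.0
```

>>> carry_out --pt "0.45 0 0 0.03 0 0 0" --pt "0.45 0 0 0.02 0 0 0" --pt "0.45 0 0 0 0 0 0"

```text
clock: 24.65
position: [0.6127, -0.0878, 0.1489]
ee_rot: [3.064, 0.691, 0.001]
force: [-5.1, 0.6, 11.2]
width: 0.555
gripper_force: 12.0
```

Seated at the expected height with 11 N of contact. Release, lift and move aside.

>>> carry_out --pt "0.45 0 0 -0.02 0 0 0" --pt "0.6 0 0 0 0 0 0" --pt "0.75 0 0 0 0 0 0" --pt "0.9 0 0 0 0 0 0" --pt "1 0 0 0 0 0 0" --pt "1 0 0 -0.3 0 0 0" --pt "1 0 0 -0.7 0 0 0" --pt "1 0 0 -0.9 0 0 0"

```text
clock: 25.45
position: [0.6119, -0.0878, 0.1959]
ee_rot: [-3.064, -0.691, 0.003]
force: [0.5, -0.0, 0.2]
width: 0.997
gripper_force: 0.0
```

>>> carry_out --pt "1 0 0 -0.9 0 0 0" --pt "1 0 0 -0.9 0 0 0" --pt "1 0 0 -0.9 0 0 0" --pt "1 -0.6 0 -0.5 0 0 0" --pt "1 -0.9 0 0 0 0 0" --pt "1 -0.9 0 0 0 0 0" --pt "1 -0.6 0 0 0 0 0" --pt "1 0 0 0 0 0 0"

```text
clock: 26.25
position: [0.5427, -0.1217, 0.276]
ee_rot: [3.065, 0.687, -0.001]
force: [-0.7, -0.4, 0.5]
width: 1.002
gripper_force: 0.0
```

Run:
```python
from h import *
disc(.612,-.0888,.178,name="w9")
im,P=wcloud(); m=(abs(P[...,2]-.178)<.006)&(np.hypot(P[...,0]-.612,P[...,1]+.0888)<.022)
q=P[m]; print("plane",np.linalg.lstsq(np.c_[q[:,:2]-[.612,-.0888],np.ones(len(q))],q[:,2],rcond=None)[0])
s=arm.get_image("scene"); cv2.imwrite("pics/s9.png",s["pixels"][...,::-1])
go(.6128,-.0878,.149)
```

```text
5731 mid [ 0.6109 -0.087   0.1763] ext [0.0509 0.051  0.0084] h 0.1777 px (317.34490966796875, 126.25121307373047) 43.82938003540039 ray [ 0.6116 -0.0868  0.178 ]
plane [-1.64293604e-04 -8.54954792e-04  1.77722672e-01]
t 26.4 pos [ 0.5452 -0.1197  0.2758] w 1.0 F [-0.   0.8 -0.8] g 0.0 tilt [ 5.e-04  3.e-04 -1.e+00] | shares [2.99 0.01 5.07]
```

View pics/s9.png

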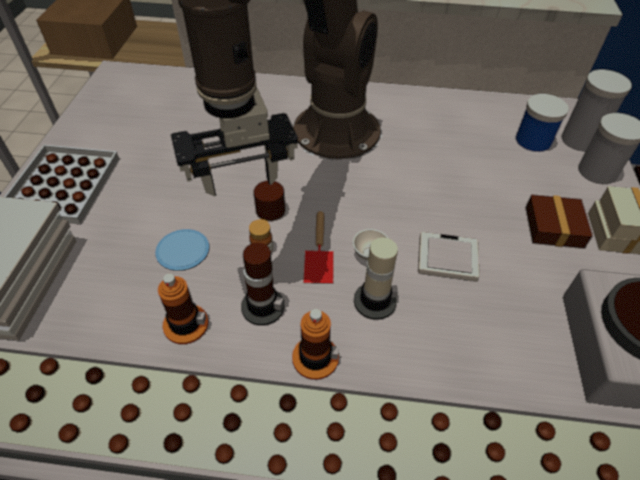

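The scene view shows the cap back on the brown can at (258,260), level and at 177.7 mm. The other objects are unmoved and the gripper is clear.

```bash
python3 -c "
from cell import arm
print(arm.sign_off())"
```

```text
the job is handed in; nothing more can be done
None
```

The job is done and handed in at about 26 s: I stood the brown cap on the mat, pressed the nozzle to its stop and saw it come back up, then put the cap back straight and fully down, with the other objects looking unmoved in the last picture.

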